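# Tip a pump bed onto its feet and seat it against rail and stop

## Task

The blue pump bed was left standing on end on its mounting board. Push it high on its port-block side so that it tips over onto its four feet, then slide it sideways flush against the long steel rail and forward, lip under the two clips, until its end wall has pushed in the spring pin and is fully home on the stop screw; leave it seated there. Nobody has measured how far the screw stands out, so feel for it: never push the bed, or ram it on rail, clips or stop, with more than 25 N, and leave the other things on the bench where they are.

Things in the scene. Friction and masses are not known exactly. Their poses are not given: they have to be found in the camera images.
- bed: Pump bed: hollow blue aluminium casting, 0.63 to 0.87 kg, 140 x 110 x 80 mm, too wide to grasp, standing on its plain end. Origin: centre of that end face. z: along its length (up at the start; level, to the clips, when seated). x: from top plate (x -40 mm) to feet (level at the start, roughly to the clips; down when lying). y: its width, -55 to 55 mm.
- bed_push (a point): Point on the bed's flat top plate, on its middle line, 124 mm above the plain end it stands on (bed x -40, z 124 mm). The plate is free from z 86 to 140 mm. A push towards bed x at z 115 to 132 tips it with 2 to 6 N; below about 90 mm it may slide instead (friction on the board 0.48 to 0.69).
- bed_foot (a point): Middle between the soles of the bed's four round plastic feet (bed x 40, z 70 mm; each 22 mm wide, 5 mm thick, at z 18 and 122, y -41 and 41 mm). Tipped towards the feet, the bed turns about the wall edge at x 35 mm and passes its balance near 30 degrees. Lying on the feet its top plate is 80 mm above the board; sliding it then takes 3 to 10 N.
- bed_end (a point): Centre of the bed's flat end wall, the end that is on top at the start (bed x 0, z 140 mm). When the bed is home this point meets the stop screw, 40 mm above the board.
- bed_lip (a point): Middle of the free edge of the toe lip, a tongue 90 mm wide and 8 mm thick that sticks out 38 mm from the foot of the end wall (bed x 25 to 33, z 140 to 178 mm). Lying on the feet it is 7 to 15 mm above the board and goes under the clips.
- bed_socket (a point): Outer end of the steel gauge socket, 22 mm wide, which stands on a port block 40 x 40 x 16 mm in the middle of the top plate (bed x -70, z 66 mm). It points up, 110 mm above the board, when the bed lies on its feet.
- board: Grey plastic mounting board fixed to the bench, 440 (x) x 340 (y) x 6 mm thick. Origin: centre of its underside, at bench height. x points along the rail to the clips and the stop, y to the rail side, z up. A seated bed lies with its z axis along board x and its width centred on board y 0.
- rail: Straight steel locating rail fixed on the board, 200 (along x) x 14 x 26 mm high. Origin: middle of the foot of its inner face (the one that looks to the bed, to -y), on the board's upper surface; axes as the board's. The inner face lies at board y 55 mm and runs from board x -80 to 120 mm.
- clips: Two fixed steel toe clips at the board's far end. Origin: board centre, on its upper surface; axes as the board's. Each is 24 mm wide, centred at y -36 and 36 mm; its tongue spans x 130 to 172 mm, 18 to 26 mm above the board, with open space below; the solid foot behind starts at x 170 mm.
- endstop: End stop between the clips: a fixed steel post 58 mm high with a 16 mm stop screw pointing to board -x, 40 mm above the board, on the middle line. Origin: foot of the post's front face, on the board, at board x 170 mm; axes as the board's. The locked, rigid screw's end stands 42 to 72 mm before that face (not measured); from it an 8 mm spring pin sticks out 5 mm more.
- stop_pin (a joint): How far the spring pin in the end of the stop screw is pushed in: 0 sticking out, 0.005 (m) level with the screw's end, as when the bed is home on the screw. Its spring gives only 1 to 2 N, less than the bed's friction, so the bed stays where it is left.
- jar: Bystander: closed amber jar, 66 mm diameter, 85 mm high, standing on the bench beyond the rail. Origin: centre of its underside.
- spanner: Bystander: steel spanner 170 mm long lying along x on the bench beyond the rail. Origin at its middle.
- gauge: Bystander: digital pressure gauge lying on its back on the bench to the right of the board, 100 mm diameter, 38 mm high, stem along its -x. Origin: centre of its underside.
- adapter: Bystander: small steel hose adapter, 32 mm diameter, 45 mm high, standing near the far right corner of the board. Origin: centre of its underside.
Mind the look-alikes: they are no part of the job. There is more than one size of the bed; the job needs the middle-sized.

How it is judged:
By the outcome, as a careful person would: the job done as asked, in the order asked, and still so for the second after the job is handed in, with the robot touching nothing.
It also fails if it takes over 72 s, if anything falls off the work surface, if the arm or the gripper's body presses on something with over 40 N, if the wrist force passes 120 N, or if a joint passes its speed limit or range.

## Robot

A 6-joint arm with a two-finger parallel gripper is mounted at the origin on the work surface. World frame = base frame: x ahead of the robot, y to its left, z up, the work surface at z = 0. Lengths are in mm, angles in rad, forces in N, time in s.
With the tool pointing down it reaches from about 275 to 750 mm from the base axis. Payload 10.2 kg.
Tool frame: the origin (TCP) lies midway between the tips of the shut fingers; the grasp point (between the pads) lies 19 mm behind it; z points along the fingers, y is the direction in which the jaws open and shut (so a half turn about z gives the same grasp; the last joint's range is limited). The gripper opens to 85 mm and grips with 20 to 120 N. Pads are 22 mm wide; open, the fingers measure 114 mm over their backs; the gripper's body (76 mm by 85 mm) begins 54 mm behind the grasp point. The pads swing forward as they close: fully open they stand 13 mm farther back than shut.
Start: joints at [-1.439, 0.313, 1.498, -0, 1.331, -0.223], TCP at [182.374, -492.312, 231.294] pointing down, gripper open.
Joint ranges: [-2.94, 2.94], [-0.97, 2.17], [0.19, 2.56], [-1.23, 4.37], [0.02, 3.11], [-2.88, 2.88]. Speed limits (rad/s): [2.39, 2.39, 3.01, 3.14, 3.14, 3.14].

## Interface

Orientations are given as a unit quaternion [w, x, y, z].
In Python, from rig import sense, optics, ctrl gives the robot as it stands.
- The arm moves only by the tool play_rows, never from a script. Its argument "plan" is a list of rows, each a list of 7 numbers: the shift along the world's x, y, z in mm, then the turn, a rotation vector about the world's x, y, z in rad, then the opening, from -1 (shut) to 1 (fully open), so that 0 is half open. A call has 1 to 5 rows; each row shifts and turns the pose as measured when the row begins; what a row does not reach is not made up. A row lasts 1/12 s, in which the tool goes at most 41.7 mm and 7.16 degrees, less where a joint would pass 70% of its speed; a pose out of reach is approached as far as the arm can. A call is refused whole if a number of a shift passes 41.7 or a number of a turn 0.125, either way. A call with a gripper value outside its range is refused whole. The fingers move at their own pace and stop on an object; "grip_force" is the grip in N (left out, the last holds). Time passes only in rows, so rows that do not move let the fingers close. It gives the time, the measured TCP pose, the force and the opening at its end, in the units of the state.
- sense(): the state, without advancing time (a new reading comes with each control period).
- optics.capture(name): name is "scene" or "top" or "wrist"; returns a dict with "img" (420x560x3 uint8, blue, green, red), "fx", "fy", "cx", "cy" (pixels), "world_to_cam" (4x4, takes a point from world to camera coordinates). Camera axes: x right, y up, looking along -z (the intrinsics and any distortion apply to the point x, -y, -z); pixel columns grow to the right and rows downward; lengths in mm; the calibration is good to about 2 mm. A picture is of the moment at which its call begins. There is no depth.
- ctrl.finish_job(): hands the job in, once; it reports no verdict.
The state is a dict: "time_s": time; "joints": joint angles; "dq": joint speeds; "tau": joint torques, N m; "eef_pos": TCP position; "ee_rot": TCP orientation; "force": force on the tool from outside, world axes, zero at the start; "wrist_torque": the same for the moment, N m; "grip_width": opening from 0.0 (shut) to 1.0 (fully open).
Only numpy, scipy, OpenCV 4.12 (cv2) and the standard library are available. Lean on these libraries where they do the work, as an engineer would, in place of code of your own. Each camera call takes 0.05 s, during which the arm holds its last target. There are 200 camera calls.

## Working session

There is one attempt and no reset: what is moved stays moved. The work goes in short steps, Python scripts to look and compute and a tool call to move; the robot and the scene stay as the last step left them, time stands still between calls to the robot, and variables do not carry over. Pictures are saved under pics/ and viewed, about 8 in all and at most 12, crops included, and the job is handed in when it is done.

Besides the shell and the picture viewer there is one more tool, called after "Call:" by a JSON object that holds its "fn" and its "kwargs". play_rows: Moves the arm, as the interface text tells. Its arguments: {"type":"object","properties":{"plan":{"type":"array"},"grip_force":{"type":"number"}},"required":["plan"]}

```bash
mkdir -p pics; ls; python3 - <<'E'
from rig import sense, optics, ctrl
import cv2, numpy as np, pickle
s=sense();print(s)
for n in ("scene","top"):
    c=optics.capture(n); pickle.dump(c,open(f"{n}0.pkl","wb"))
    cv2.imwrite(f"pics/{n}0.png",c["img"]); print(n,{k:v for k,v in c.items() if k!="img"})
E
```

```text
pics
{'time_s': 0.0, 'joints': array([-1.43938680e+00,  3.13500899e-01,  1.49845020e+00,  2.79983297e-06,
        1.33101362e+00, -2.23402478e-01]), 'dq': array([-0.00080539, -0.0003018 ,  0.00097422, -0.00038543,  0.00187609,
       -0.00060841]), 'tau': array([ 1.50147051e-03, -4.12263429e+01, -2.59741652e+01, -9.60802731e-05,
        4.14840120e-03, -7.87096809e-06]), 'eef_pos': array([ 182.34499662, -492.0350307 ,  230.70409924]), 'ee_rot': array([-6.85246451e-04,  9.84304612e-01,  1.76476514e-01,  3.29022457e-05]), 'force': array([-0.14071717,  1.08741374, -0.31318157]), 'wrist_torque': array([ 0.0440638 , -0.01181607, -0.02018436]), 'grip_width': 0.998892920144369}
scene {'fx': 487.95693613742355, 'fy': 487.95693613742355, 'cx': 278.98397435385726, 'cy': 204.69528031671427, 'world_to_cam': array([[ 3.54723260e-02,  9.99273657e-01,  1.39237947e-02,
        -5.68282823e+01],
       [-7.67452869e-01,  1.83136637e-02,  6.40843743e-01,
         3.99857588e+02],
       [ 6.40123275e-01, -3.34180744e-02,  7.67545064e-01,
        -1.48172701e+03],
       [ 0.00000000e+00,  0.00000000e+00,  0.00000000e+00,
         1.00000000e+00]])}
top {'fx': 492.1669690308948, 'fy': 492.1669690308948, 'cx': 276.9315263034184, 'cy': 211.01106192863278, 'world_to_cam': array([[-4.13415591e-03, -9.99868076e-01,  1.57079355e-02,
        -3.61108656e+00],
       [ 9.93117198e-01, -2.26655521e-03,  1.17102922e-01,
        -5.93336286e+02],
       [-1.17051870e-01,  1.60839426e-02,  9.92995552e-01,
        -1.09608359e+03],
       [ 0.00000000e+00,  0.00000000e+00,  0.00000000e+00,
         1.00000000e+00]])}
```

View pics/scene0.png

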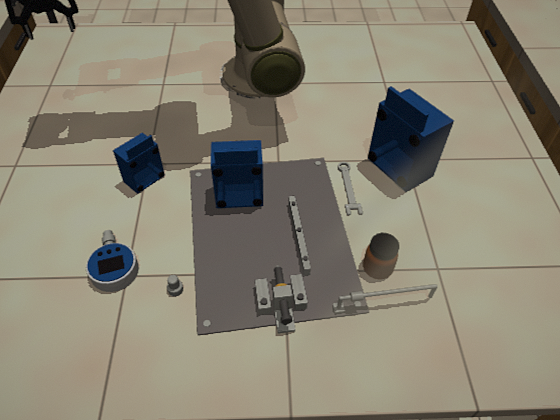

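View pics/top0.png

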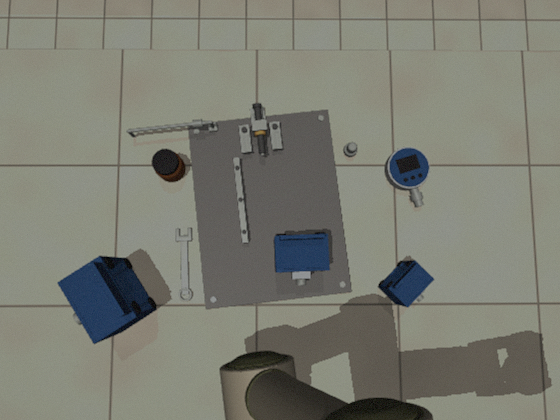

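Three blue castings: small at scene (140,162) / top (406,283), middle at scene (237,175) / top (302,255), large at scene (410,137) / top (107,298). The middle-sized one stands on the grey board, so it fits the description. Next I'll take the crop to confirm this and measure the board.

```bash
cat > h.py <<'E'
import cv2, numpy as np, pickle
def ray(c,u,v,z):
    W=np.array(c["world_to_cam"]);R=W[:3,:3];o=-R.T@W[:3,3]
    d=R.T@np.array([(u-c["cx"])/c["fx"],-(v-c["cy"])/c["fy"],-1.])
    return o+d*(z-o[2])/d[2]
def proj(c,p):
    q=np.array(c["world_to_cam"])@np.r_[p,1.]
    return c["cx"]+c["fx"]*q[0]/-q[2], c["cy"]-c["fy"]*q[1]/-q[2]
E
python3 - <<'E'
from h import *
t=pickle.load(open("top0.pkl","rb"));s=pickle.load(open("scene0.pkl","rb"))
for n,c in(("top",t),("scene",s)):
    im=c["img"];hsv=cv2.cvtColor(im,cv2.COLOR_BGR2HSV)
    b=im.astype(int)
    m=((hsv[...,1]<45)&(hsv[...,2]>50)&(hsv[...,2]<125)).astype(np.uint8)
    roi=np.zeros_like(m)
    if n=="top": roi[100:312,180:360]=1
    else: roi[150:340,180:370]=1
    m=cv2.morphologyEx(m*roi,cv2.MORPH_CLOSE,np.ones((9,9)))
    k=max(cv2.findContours(m,0,2)[0],key=cv2.contourArea)
    h=cv2.convexHull(k); ap=cv2.approxPolyN(h,4).reshape(-1,2) if hasattr(cv2,'approxPolyN') else cv2.approxPolyDP(h,8,True)
    P=np.array([ray(c,*p,6) for p in ap]);print(n,ap.tolist(),P.round(0).tolist(),[np.linalg.norm(P[i]-P[i-1]).round() for i in range(len(P))],P.mean(0))
    # blue
    mb=((hsv[...,0]>100)&(hsv[...,0]<130)&(hsv[...,1]>120)).astype(np.uint8)
    for k in cv2.findContours(mb,0,2)[0]:
        if cv2.contourArea(k)>150: print(' blue',cv2.boundingRect(k),cv2.boxPoints(cv2.minAreaRect(k)).round(0).tolist())
a=cv2.resize(t["img"][215:320,255:365],None,fx=3.6,fy=3.6,interpolation=2)
b=cv2.resize(s["img"][125:225,190:290],None,fx=3.78,fy=3.78,interpolation=2)
d=cv2.resize(t["img"][90:250,180:340],None,fx=2.36,fy=2.36,interpolation=2)
cv2.imwrite("pics/crop0.png",cv2.hconcat([a,b]))
E
```

```text
top [[359, 113], [359, 311], [180, 311], [180, 90]] [[835.0, -206.0, 6.0], [364.0, -194.0, 6.0], [366.0, 217.0, 6.0], [892.0, 227.0, 6.0]] [np.float64(437.0), np.float64(471.0), np.float64(412.0), np.float64(526.0)] [614.33630555  11.18570433   6.        ]
 blue (379, 261, 54, 46) [[378.0, 286.0], [408.0, 254.0], [433.0, 278.0], [404.0, 310.0]]
 blue (58, 257, 98, 86) [[57.0, 282.0], [117.0, 245.0], [156.0, 310.0], [95.0, 346.0]]
 blue (275, 233, 54, 39) [[274.0, 234.0], [327.0, 233.0], [329.0, 270.0], [275.0, 272.0]]
 blue (390, 149, 38, 37) [[390.0, 149.0], [427.0, 149.0], [427.0, 185.0], [390.0, 185.0]]
scene [[358, 160], [372, 331], [197, 335], [189, 148]] [[384.0, 244.0, 6.0], [848.0, 206.0, 6.0], [847.0, -130.0, 6.0], [331.0, -187.0, 6.0]] [np.float64(435.0), np.float64(466.0), np.float64(336.0), np.float64(519.0)] [602.49336784  33.28229333   6.        ]
 blue (88, 244, 45, 37) [[88.0, 244.0], [132.0, 244.0], [132.0, 280.0], [88.0, 280.0]]
 blue (211, 140, 52, 68) [[210.0, 142.0], [260.0, 140.0], [263.0, 206.0], [213.0, 208.0]]
 blue (114, 133, 49, 60) [[107.0, 153.0], [148.0, 129.0], [173.0, 171.0], [133.0, 196.0]]
 blue (368, 87, 85, 88) [[347.0, 145.0], [395.0, 79.0], [453.0, 120.0], [405.0, 187.0]]
```

View pics/crop0.png

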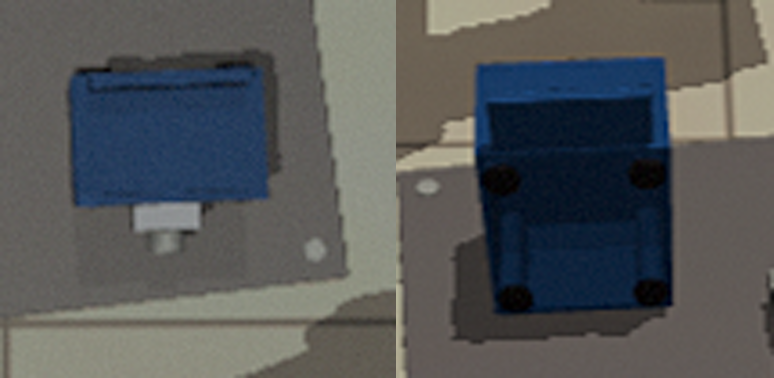

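```bash
python3 - <<'E'
from h import *
t=pickle.load(open("top0.pkl","rb"));s=pickle.load(open("scene0.pkl","rb"))
im=t["img"];lab=cv2.cvtColor(cv2.GaussianBlur(im,(3,3),0),cv2.COLOR_BGR2LAB).astype(int)
for p in [(230,150),(340,200),(260,290),(365,230),(240,310),(280,320),(200,200),(180,150)]: print(p,lab[p[1],p[0]],end=' ')
print()
# edge points by strongest gradient across manual edges
C=np.array([(189,123),(328,110),(351,291),(206,308)],float)
g=cv2.GaussianBlur(im,(3,3),0).astype(float)
L=[]
for i in range(4):
    a,b=C[i],C[(i+1)%4];d=(b-a)/np.linalg.norm(b-a);n=np.array([-d[1],d[0]])
    pts=[]
    for f in np.linspace(.06,.94,60):
        o=a+f*(b-a);off=np.arange(-6,6.01,.25)
        q=(o+off[:,None]*n).astype(np.float32)
        v=cv2.remap(im.astype(np.float32),q[:,0].copy(),q[:,1].copy(),1)
        v=v.reshape(-1,3)[:,:].sum(1);gr=np.abs(v[4:]-v[:-4]);k=gr.argmax()
        if gr[k]>60: pts.append(ray(t,*(o+off[k+2]*n),6)[:2])
    pts=np.array(pts,np.float32);vx,vy,x,y=cv2.fitLine(pts,cv2.DIST_HUBER,0,.01,.01).ravel()
    L.append(np.cross([x,y,1],[x+vx,y+vy,1]));print(len(pts),np.degrees(np.arctan2(vy,vx)))
P=[]
for i in range(4):
    h=np.cross(L[i-1],L[i]);P.append(h[:2]/h[2])
P=np.array(P);print(P.round(1).tolist(),P.mean(0),[np.linalg.norm(P[i]-P[i-1]).round(1) for i in range(4)])
print("screws",[ray(t,*p,6).round(0).tolist() for p in[(213,299.5),(343,284),(321,118)]])
print("plate top edge",[ray(t,*p,146).round(1).tolist() for p in[(275.3,271.9),(329.4,270)]])
print("scene lip edge z184",[ray(s,*p,184).round(1).tolist() for p in[(190+480/3.78,125+62/3.78),(190+664/3.78,125+58/3.78)]])
print("socket",ray(t,255+165/3.6,215+245/3.6,72+5))
E
```

```text
(230, 150) [ 97 129 130] (340, 200) [128 126 133] (260, 290) [103 128 131] (365, 230) [152 124 135] (240, 310) [151 124 136] (280, 320) [149 125 136] (200, 200) [102 128 130] (180, 150) [150 125 135] 
57 -83.35698
60 6.3388453
59 -83.30749
58 6.2137833
[[806.3, 208.2], [845.6, -129.2], [408.4, -177.8], [368.7, 160.6]] [607.23450007  15.4536365 ] [np.float64(440.2), np.float64(339.7), np.float64(439.9), np.float64(340.7)]
screws [[392.0, 142.0, 6.0], [426.0, -159.0, 6.0], [823.0, -113.0, 6.0]]
plate top edge [[455.1, 0.1, 146.0], [458.5, -110.5, 146.0]]
scene lip edge z184 [[504.8, 116.0, 184.0], [503.7, 218.7, 184.0]]
socket [430.3928356  -56.19619206  77.        ]
```

Crop confirmed: the middle bed stands on its plain end at top (302,255), with the lip up, feet towards +x (the clips) and the socket towards the robot. Board centre is (607,15), yaw about 6.45°. Bed yaw is about 1.8°, with the top plate at x≈457, y≈-55.

Call:
{"fn": "play_rows", "kwargs": {"plan": [[18, 36, 0, 0, 0, -0.04, -1], [18, 36, 0, 0, 0, -0.04, -1], [18, 36, 0, 0, 0, -0.04, -1], [18, 36, 0, 0, 0, -0.04, -1], [18, 36, 0, 0, 0, -0.04, -1]]}}

```text
time_s: 0.52
eef_pos: [270.7, -309.5, 227.4]
ee_rot: [-0.003, 0.998, 0.069, -0.001]
force: [1.0, 1.1, 0.6]
grip_width: 0.298
```

Call:
{"fn": "play_rows", "kwargs": {"plan": [[18, 36, 0, 0, 0, -0.04, -1], [18, 36, 0, 0, 0, -0.04, -1], [18, 36, 0, 0, 0, -0.04, -1], [18, 36, 0, 0, 0, 0, -1], [18, 36, 0, 0, 0, 0, -1]]}}

```text
time_s: 0.93
eef_pos: [360.8, -121.6, 226.9]
ee_rot: [-0.003, 1.0, 0.003, -0.0]
force: [-0.5, -1.0, -0.6]
grip_width: 0.002
```

Call:
{"fn": "play_rows", "kwargs": {"plan": [[12, 22, -20, 0, 0, 0.01, -1], [14, 22, -25, 0, 0, 0.01, -1], [14, 20, -25, 0, 0, 0.01, -1], [14, 2, -25, 0, 0, 0, -1], [10, 0, -5, 0, 0, 0, -1]]}}

```text
time_s: 1.35
eef_pos: [427.6, -45.0, 124.7]
ee_rot: [-0.002, 1.0, 0.023, 0.002]
force: [-0.8, -0.3, -0.4]
grip_width: -0.0
```

```bash
python3 - <<'E'
from rig import sense, optics
from h import *
s=sense();print(s['eef_pos'],s['ee_rot'],s['force'])
c=optics.capture("top");cv2.imwrite("pics/t1.png",cv2.resize(c["img"][180:340,220:380],None,fx=3.5,fy=3.5))
E
```

```text
[427.56196096 -44.97861822 124.66256414] [-0.00167431  0.99973611  0.02278316  0.00241704] [-0.76641113 -0.34605565 -0.44686804]
```

View pics/t1.png

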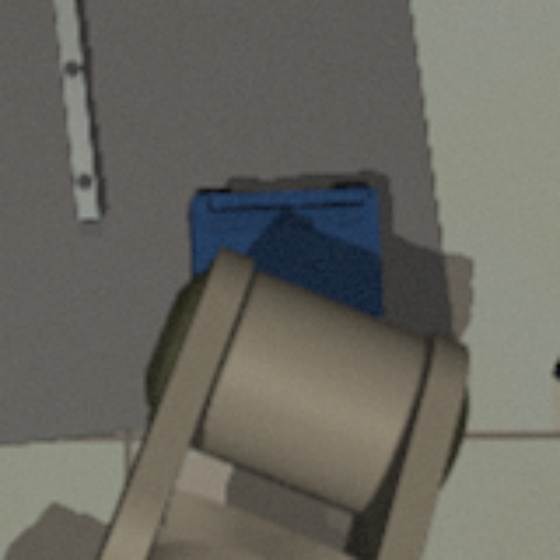

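The arm covers the socket and the bed still stands undisturbed, with its back edge at crop (195–380,190–310). I'll shift 10 mm to -y and feel for contact.

Call:
{"fn": "play_rows", "kwargs": {"plan": [[0, -8, 3, 0, 0, 0.02, -1], [2, -3, 1, 0, 0, 0, -1], [4, 0, 0, 0, 0, 0, -1], [4, 0, 0, 0, 0, 0, -1], [4, 0, 0, 0, 0, 0, -1]]}}

```text
time_s: 1.82
eef_pos: [443.0, -56.8, 129.7]
ee_rot: [-0.002, 0.999, 0.032, 0.002]
force: [0.1, 0.3, -0.4]
grip_width: -0.0
```

Call:
{"fn": "play_rows", "kwargs": {"plan": [[4, 0, 1, 0, 0, 0, -1], [4, 0, 1, 0, 0, 0, -1], [4, 0, 1, 0, 0, 0, -1]]}}

```text
time_s: 2.07
eef_pos: [455.1, -56.7, 133.4]
ee_rot: [-0.002, 0.999, 0.032, 0.001]
force: [-4.5, -1.2, 3.5]
grip_width: -0.004
```

Call:
{"fn": "play_rows", "kwargs": {"plan": [[6, 0, 3.5, 0, 0, 0, -1], [6, 0, 3.5, 0, 0, 0, -1], [6, 0, 3, 0, 0, 0, -1], [6, 0, 2.5, 0, 0, 0, -1], [6, 0, 2, 0, 0, 0, -1]]}}

```text
time_s: 2.48
eef_pos: [488.1, -56.3, 149.1]
ee_rot: [-0.002, 0.999, 0.032, 0.001]
force: [-0.9, 0.3, -0.3]
grip_width: 0.004
```

```bash
python3 - <<'E'
from rig import sense, optics
from h import *
c=optics.capture("scene");cv2.imwrite("pics/s2.png",cv2.resize(c["img"][90:340,150:400],None,fx=2.3,fy=2.3))
E
```

```text
(no output)
```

View pics/s2.png

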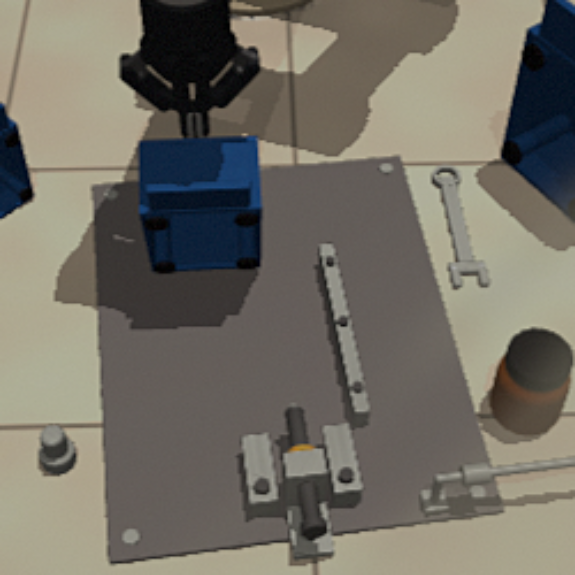

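The bed leans forward about 15–20° about its lower edge (feet at crop (165,265),(245,262)) and hasn't slid sideways. I'll keep following the arc.

Call:
{"fn": "play_rows", "kwargs": {"plan": [[7, 0, 2, 0, 0, 0, -1], [7, 0, 2, 0, 0, 0, -1], [7, 0, 1, 0, 0, 0, -1], [7, 0, 1, 0, 0, 0, -1], [5, 0, 1, 0, 0, 0, -1]]}}

```text
time_s: 2.95
eef_pos: [525.5, -56.5, 157.2]
ee_rot: [-0.002, 0.999, 0.032, 0.003]
force: [-0.3, 0.2, 0.6]
grip_width: -0.003
```

Call:
{"fn": "play_rows", "kwargs": {"plan": [[5, 0, 2, 0, 0, 0, -1], [0, 0, 15, 0, 0, 0, -1], [-15, 0, 20, 0, 0, 0, -1], [-35, 0, 10, 0, 0, 0, -1], [-35, 0, 0, 0, 0, 0, -1]]}}

```text
time_s: 3.37
eef_pos: [449.3, -56.9, 204.7]
ee_rot: [-0.002, 0.999, 0.033, 0.003]
force: [-0.1, -0.6, 0.6]
grip_width: -0.002
```

```bash
python3 - <<'E'
from rig import sense, optics
from h import *
for n in("scene","top"):
    c=optics.capture(n);pickle.dump(c,open(n+"3.pkl","wb"))
    im=c["img"][90:340,150:400] if n=="scene" else c["img"][90:340,170:420]
    cv2.imwrite(f"pics/{n}3.png",im)
a=cv2.hconcat([cv2.imread("pics/scene3.png"),cv2.imread("pics/top3.png")])
cv2.imwrite("pics/b3.png",cv2.resize(a,None,fx=1.6,fy=1.6))
E
```

```text
(no output)
```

View pics/b3.png

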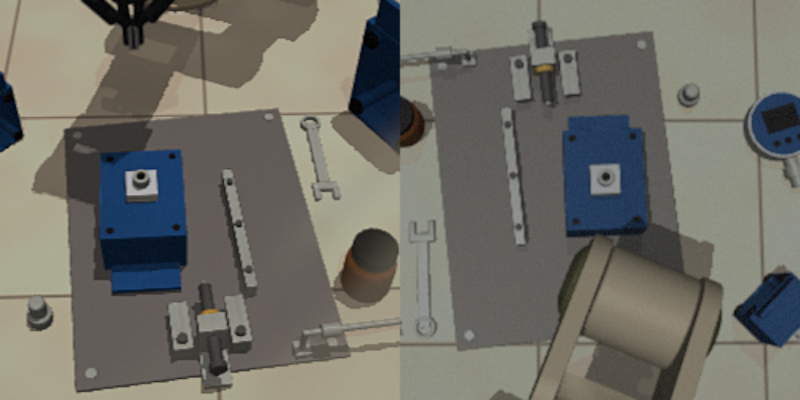

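Bed lies on its four feet, lip towards the clips (scene crop (145,280), top crop (600,122)); nothing else moved. Next, its pose.

```bash
cat >> h.py <<'E'
BC=np.array([607.2,15.5]);TH=np.radians(6.45)
def toboard(p):
    d=np.array(p[:2])-BC;return np.array([d[0]*np.cos(TH)+d[1]*np.sin(TH),-d[0]*np.sin(TH)+d[1]*np.cos(TH)])
def toworld(p): return BC+np.array([p[0]*np.cos(TH)-p[1]*np.sin(TH),p[0]*np.sin(TH)+p[1]*np.cos(TH)])
E
python3 - <<'E'
from h import *
t=pickle.load(open("top3.pkl","rb"));s=pickle.load(open("scene3.pkl","rb"))
def show(c,n,ox,oy,pts,z):
    P=[ray(c,ox+a/1.6,oy+b/1.6,z) for a,b in pts]
    print(n,[p[:2].round(0).tolist() for p in P],"board",[toboard(p).round(0).tolist() for p in P])
show(s,"scene bolts",150,90,[(110,157),(172,156),(179,236),(108,238)],86)
show(t,"top bolts",170-250,90,[(572,137),(632,135),(639,219),(574,223)],86)
show(s,"scene corners",150,90,[(102,153),(180,150),(187,235),(102,240)],86)
show(s,"socket",150,90,[(142,176)],116); show(t,"socket",170-250,90,[(605.5,177)],116)
show(s,"lip front",150,90,[(113,290),(181,289)],14);show(t,"lip front",170-250,90,[(569,116),(629,115)],21)
show(s,"clip feet/screw",150,90,[(206,288)],46);show(t,"screw tip",170-250,90,[(549,106)],46)
show(t,"rail inner top",170-250,90,[(514,109),(525,243)],32)
# blue mask rect of plate in top
im=t["img"];hsv=cv2.cvtColor(im,cv2.COLOR_BGR2HSV)
m=((hsv[...,0]>100)&(hsv[...,0]<130)&(hsv[...,1]>120)).astype(np.uint8);m[:, :270]=0;m[:,335:]=0;m[255:]=0
for k in cv2.findContours(m,0,2)[0]:
    if cv2.contourArea(k)>500: print(cv2.boundingRect(k),cv2.approxPolyDP(cv2.convexHull(k),2,True).reshape(-1,2).tolist())
E
```

```text
scene bolts [[543.0, -95.0], [544.0, -11.0], [679.0, -3.0], [680.0, -92.0]] board [[-76.0, -103.0], [-66.0, -19.0], [69.0, -26.0], [60.0, -115.0]]
top bolts [[666.0, -6.0], [669.0, -89.0], [552.0, -97.0], [547.0, -8.0]] board [[56.0, -28.0], [49.0, -111.0], [-67.0, -106.0], [-63.0, -17.0]]
scene corners [[536.0, -106.0], [533.0, 0.0], [677.0, 7.0], [682.0, -99.0]] board [[-85.0, -113.0], [-76.0, -7.0], [69.0, -16.0], [62.0, -122.0]]
socket [[604.0, -49.0]] board [[-10.0, -64.0]]
socket [[606.0, -50.0]] board [[-9.0, -65.0]]
lip front [[711.0, -90.0], [711.0, -2.0]] board [[91.0, -116.0], [102.0, -29.0]]
lip front [[710.0, -3.0], [711.0, -92.0]] board [[100.0, -30.0], [91.0, -118.0]]
clip feet/screw [[731.0, 30.0]] board [[125.0, 0.0]]
screw tip [[719.0, 26.0]] board [[112.0, -2.0]]
rail inner top [[718.0, 77.0], [523.0, 61.0]] board [[117.0, 49.0], [-79.0, 54.0]]
(272, 162, 52, 76) [[311, 162], [320, 171], [323, 232], [318, 235], [275, 237], [272, 172], [279, 163]]
```

```bash
python3 - <<'E'
from rig import sense
s=sense();print(s['joints'],s['eef_pos'],s['time_s'])
E
```

```text
[-0.3900071   0.17167503  1.75431766  0.00597351  1.21554344  1.11474895] [446.27938246 -56.16069028 203.64626588] 3.4667
```

Call:
{"fn": "play_rows", "kwargs": {"plan": [[20, -26, 0, 0, 0, 0.12, 0.1], [30, -26, 0, 0, 0, 0.12, 0.1], [34, -20, 0, 0, 0, 0.12, 0.1], [34, -10, 0, 0, 0, 0.12, 0.1], [34, 0, 0, 0, 0, 0.12, 0.1]]}}

```text
time_s: 3.88
eef_pos: [601.4, -142.0, 206.3]
ee_rot: [-0.002, 0.942, 0.335, 0.002]
force: [-0.2, -0.3, -0.4]
grip_width: 0.55
```

Call:
{"fn": "play_rows", "kwargs": {"plan": [[20, 0, -10, 0, 0, 0.12, 0.1], [0, 0, -10, 0, 0, 0.12, 0.1], [0, 0, -10, 0, 0, 0.12, 0.1], [0, 0, -10, 0, 0, 0.12, 0.1], [0, 0, -10, 0, 0, 0.12, 0.1]]}}

```text
time_s: 4.3
eef_pos: [631.4, -143.5, 152.6]
ee_rot: [-0.001, 0.793, 0.609, 0.004]
force: [0.7, 0.4, 0.2]
grip_width: 0.549
```

Call:
{"fn": "play_rows", "kwargs": {"plan": [[0, 0, 0, 0, 0, 0.12, 0.1], [0, 0, 0, 0, 0, 0.12, 0.1], [0, 0, 0, 0, 0, 0.05, 0.1]]}}

```text
time_s: 4.55
eef_pos: [632.2, -143.1, 148.2]
ee_rot: [-0.004, 0.691, 0.723, 0.003]
force: [0.5, 0.2, -0.5]
grip_width: 0.548
```

Call:
{"fn": "play_rows", "kwargs": {"plan": [[-6, 0, -30, 0, 0, 0.035, 0.1], [-6, 0, -30, 0, 0, 0.035, 0.1], [0, 0, -25, 0, 0, 0, 0.1], [0, 0, -12, 0, 0, 0, 0.1], [0, 0, 0, 0, 0, 0, 0.1]]}}

```text
time_s: 4.97
eef_pos: [623.0, -143.3, 47.5]
ee_rot: [-0.001, 0.663, 0.749, 0.004]
force: [-0.5, 0.1, -0.9]
grip_width: 0.55
```

```bash
python3 - <<'E'
from rig import sense, optics
from h import *
s=sense();print(s['eef_pos'],s['ee_rot'],s['force'])
a=optics.capture("scene")["img"][90:340,150:400];b=optics.capture("top")["img"][90:340,170:420]
cv2.imwrite("pics/b4.png",cv2.resize(cv2.hconcat([a,b]),None,fx=1.6,fy=1.6))
E
```

```text
[ 623.04086062 -143.31735461   47.52145481] [-0.00148349  0.66274071  0.74883838  0.00369282] [-0.48924193  0.09454224 -0.90223072]
```

View pics/b4.png

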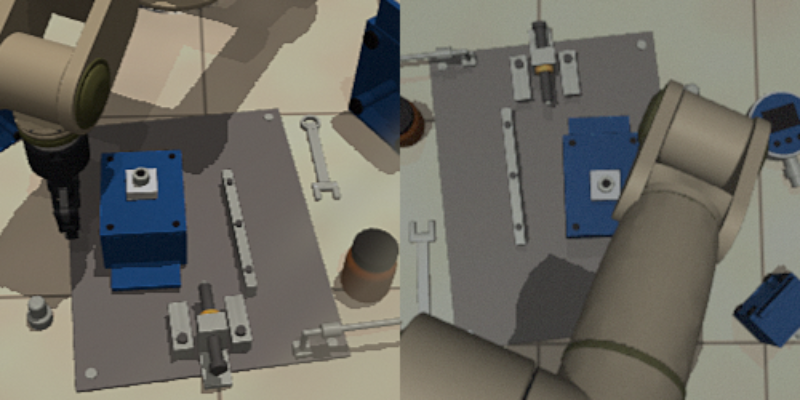

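The gripper stands right of the bed (scene crop (70,220)), clear of the adapter, with both fingers spread along the rail direction. I'll push along board +y.

Call:
{"fn": "play_rows", "kwargs": {"plan": [[-1, 8, 0, 0, 0, -0.008, 0.1], [-1, 8, 0, 0, 0, 0, 0.1], [-0.5, 4, 0, 0, 0, 0, 0.1], [-0.5, 4, 0, 0, 0, 0, 0.1], [-0.5, 4, 0, 0, 0, 0, 0.1]]}}

```text
time_s: 5.48
eef_pos: [623.4, -114.3, 55.4]
ee_rot: [0.005, 0.666, 0.746, 0.006]
force: [0.6, -2.4, -1.7]
grip_width: 0.548
```

Call:
{"fn": "play_rows", "kwargs": {"plan": [[-0.5, 4, 0, 0, 0, 0, 0.1], [-0.5, 4, 0, 0, 0, 0, 0.1], [-0.5, 4, 0, 0, 0, 0, 0.1], [-0.5, 4, 0, 0, 0, 0, 0.1], [-0.5, 4, 0, 0, 0, 0, 0.1]]}}

```text
time_s: 5.9
eef_pos: [621.4, -93.4, 56.3]
ee_rot: [0.007, 0.666, 0.746, 0.006]
force: [0.9, -2.7, -0.7]
grip_width: 0.55
```

Call:
{"fn": "play_rows", "kwargs": {"plan": [[-0.5, 4, -1, 0, 0, 0, 0.1], [-0.5, 4, -1, 0, 0, 0, 0.1], [-0.5, 4, -1, 0, 0, 0, 0.1], [-0.5, 4, -1, 0, 0, 0, 0.1], [-0.5, 4, -1, 0, 0, 0, 0.1]]}}

```text
time_s: 6.32
eef_pos: [620.9, -75.5, 55.2]
ee_rot: [0.012, 0.666, 0.746, 0.005]
force: [0.3, -6.4, 4.6]
grip_width: 0.55
```

Call:
{"fn": "play_rows", "kwargs": {"plan": [[-0.4, 3, -1, 0, 0, 0, 0.1], [-0.4, 3, 0, 0, 0, 0, 0.1], [-0.3, 3, 0, 0, 0, 0, 0.1]]}}

```text
time_s: 6.57
eef_pos: [620.3, -67.0, 55.6]
ee_rot: [0.014, 0.666, 0.746, 0.005]
force: [1.3, -3.4, -0.5]
grip_width: 0.552
```

Call:
{"fn": "play_rows", "kwargs": {"plan": [[-0.3, 2.5, 0, 0, 0, 0, 0.1], [-0.3, 2.5, 0, 0, 0, 0, 0.1], [-0.3, 2.5, 0, 0, 0, 0, 0.1]]}}

```text
time_s: 6.82
eef_pos: [619.0, -58.7, 55.3]
ee_rot: [0.014, 0.666, 0.746, 0.004]
force: [0.7, -3.9, -0.8]
grip_width: 0.545
```

Call:
{"fn": "play_rows", "kwargs": {"plan": [[-0.2, 1.5, 0, 0, 0, 0, 0.1], [-0.2, 1.5, 0, 0, 0, 0, 0.1]]}}

```text
time_s: 6.98
eef_pos: [618.5, -55.1, 55.2]
ee_rot: [0.014, 0.665, 0.746, 0.004]
force: [0.4, -4.1, -0.6]
grip_width: 0.547
```

Call:
{"fn": "play_rows", "kwargs": {"plan": [[-0.1, 1, 0, 0, 0, 0, 0.1], [-0.1, 1, 0, 0, 0, 0, 0.1], [-0.1, 1, 0, 0, 0, 0, 0.1]]}}

```text
time_s: 7.23
eef_pos: [618.1, -51.7, 55.2]
ee_rot: [0.014, 0.665, 0.746, 0.004]
force: [-0.5, -3.5, -0.1]
grip_width: 0.549
```

Call:
{"fn": "play_rows", "kwargs": {"plan": [[-0.1, 1, 0, 0, 0, 0, 0.1], [-0.1, 1, 0, 0, 0, 0, 0.1]]}}

```text
time_s: 7.4
eef_pos: [617.9, -49.9, 55.3]
ee_rot: [0.014, 0.665, 0.746, 0.004]
force: [-0.9, -10.2, 2.1]
grip_width: 0.546
```

Call:
{"fn": "play_rows", "kwargs": {"plan": [[-0.1, 0.6, 0, 0, 0, 0, 0.1]]}}

```text
time_s: 7.48
eef_pos: [617.8, -49.9, 55.5]
ee_rot: [0.014, 0.665, 0.746, 0.004]
force: [-0.7, -7.7, 0.8]
grip_width: 0.549
```

```bash
python3 - <<'E'
from rig import sense
s=sense();print(s['eef_pos'],s['force'],s['wrist_torque'])
E
```

```text
[617.83360846 -49.92215168  55.51424354] [-0.74358637 -7.70803406  0.84560342] [-1.14403568  0.01586316 -0.0215916 ]
```

Force rose from 4 to 8–10 N and motion stopped: flush on the rail. Next I'll back off, rise and go behind the plain end.

Call:
{"fn": "play_rows", "kwargs": {"plan": [[2, -15, 0, 0, 0, 0, 0.1], [2, -20, 5, 0, 0, 0, 0.1], [0, 0, 38, 0.013, 0.026, 0, 0.1], [0, 0, 38, 0, 0, 0, 0.1], [-10, 0, 38, 0, 0, -0.12, 0.1]]}}

```text
time_s: 7.9
eef_pos: [607.4, -85.2, 168.7]
ee_rot: [-0.011, 0.709, 0.705, -0.002]
force: [0.9, -0.8, -0.4]
grip_width: 0.552
```

Call:
{"fn": "play_rows", "kwargs": {"plan": [[-24, 10, 20, 0, 0, -0.12, 0.1], [-24, 14, 0, 0, 0, -0.12, 0.1], [-24, 14, 0, 0, 0, -0.12, 0.1], [-24, 14, 0, 0, 0, -0.12, 0.1], [-20, 14, 0, 0, 0, -0.12, 0.1]]}}

```text
time_s: 8.32
eef_pos: [491.2, -21.8, 198.4]
ee_rot: [-0.006, 0.892, 0.453, 0.006]
force: [0.7, 0.4, 0.3]
grip_width: 0.551
```

Call:
{"fn": "play_rows", "kwargs": {"plan": [[-10, 10, 0, 0, 0, -0.12, 0.1], [0, 5, 0, 0, 0, -0.12, 0.1], [0, 0, 0, 0, 0, -0.12, 0.1], [0, 0, 0, 0, 0, -0.12, 0.1], [0, 0, 0, 0, 0, -0.12, 0.1]]}}

```text
time_s: 8.73
eef_pos: [476.7, -3.7, 199.7]
ee_rot: [-0.006, 0.988, 0.157, 0.009]
force: [-1.3, 1.0, 0.4]
grip_width: 0.551
```

```bash
python3 - <<'E'
from rig import sense, optics
from h import *
s=sense();print(s['eef_pos'],s['ee_rot'],s['force'])
for n in("scene","top"):
    c=optics.capture(n);pickle.dump(c,open(n+"5.pkl","wb"))
    im=c["img"][90:340,150:400] if n=="scene" else c["img"][90:340,170:420]
    cv2.imwrite(f"pics/{n}5.png",im)
a=cv2.hconcat([cv2.imread("pics/scene5.png"),cv2.imread("pics/top5.png")])
cv2.imwrite("pics/b5.png",cv2.resize(a,None,fx=1.6,fy=1.6))
E
```

```text
[476.67175427  -3.71048147 199.73289594] [-0.00630896  0.98754243  0.1569761   0.00886847] [-1.3355565   1.01945806  0.43820278]
```

View pics/b5.png

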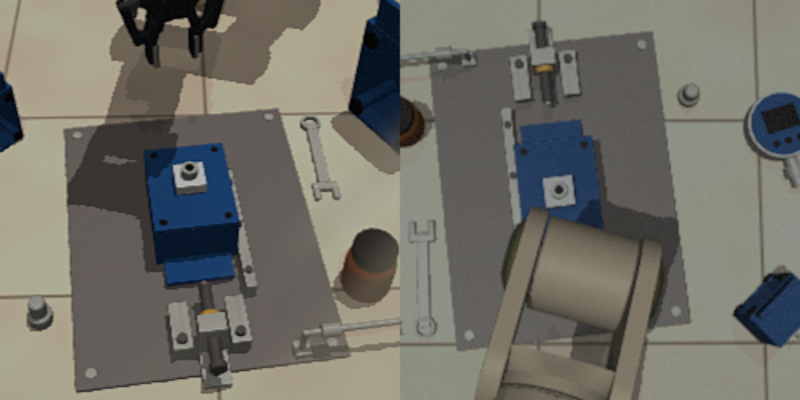

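```bash
python3 - <<'E'
from h import *
t=pickle.load(open("top5.pkl","rb"));s=pickle.load(open("scene5.pkl","rb"))
def show(c,n,ox,oy,pts,z):
    P=[ray(c,ox+a/1.6,oy+b/1.6,z) for a,b in pts]
    print(n,[p[:2].round(0).tolist() for p in P],"board",[toboard(p).round(0).tolist() for p in P])
show(s,"socket",150,90,[(189,168)],116); show(t,"socket",-80,90,[(559,190)],116)
show(s,"lip front",150,90,[(167,283),(234,277)],14);show(t,"lip front",-80,90,[(521,127),(581,121)],21)
print(toworld([-120,0]))
E
```

```text
socket [[592.0, 12.0]] board [[-16.0, -2.0]]
socket [[589.0, 12.0]] board [[-19.0, -1.0]]
lip front [[702.0, -20.0], [695.0, 68.0]] board [[90.0, -46.0], [93.0, 43.0]]
lip front [[694.0, 67.0], [702.0, -21.0]] board [[92.0, 42.0], [91.0, -47.0]]
[487.95956811   2.01966611]
```

Call:
{"fn": "play_rows", "kwargs": {"plan": [[0, 3, -30, -0.015, 0.015, -0.1, 0.1], [0, 2, -35, 0, 0, -0.1, 0.1], [0, 0, -35, 0, 0, 0, 0.1], [0, 0, -30, 0, 0, 0, 0.1], [0, 0, -10, 0, 0, 0, 0.1]]}}

```text
time_s: 9.25
eef_pos: [478.8, 0.2, 58.3]
ee_rot: [0.001, 0.998, 0.066, 0.005]
force: [-1.2, 0.4, 0.4]
grip_width: 0.548
```

Call:
{"fn": "play_rows", "kwargs": {"plan": [[0, 0, 0, 0, 0, 0, 0.1]]}}

```text
time_s: 9.33
eef_pos: [477.6, 0.4, 56.0]
ee_rot: [0.001, 0.998, 0.068, 0.003]
force: [-1.0, -0.9, -0.2]
grip_width: 0.553
```

Call:
{"fn": "play_rows", "kwargs": {"plan": [[8, 0.9, -2, 0, 0, -0.02, 0.1], [8, 0.9, -2, 0, 0, 0, 0.1], [5, 0.6, 0, 0, 0, 0, 0.1], [4, 0.4, 0, 0, 0, 0, 0.1], [4, 0.4, 0, 0, 0, 0, 0.1]]}}

```text
time_s: 9.75
eef_pos: [511.3, 3.1, 54.7]
ee_rot: [0.001, 0.998, 0.06, 0.005]
force: [-0.7, -0.5, -0.3]
grip_width: 0.55
```

Call:
{"fn": "play_rows", "kwargs": {"plan": [[3, 0.3, 0, 0, 0, 0, 0.1], [3, 0.3, 0, 0, 0, 0, 0.1], [3, 0.3, 0, 0, 0, 0, 0.1]]}}

```text
time_s: 10.0
eef_pos: [520.2, 4.0, 55.0]
ee_rot: [0.001, 0.998, 0.061, 0.003]
force: [-5.7, -1.8, 1.1]
grip_width: 0.547
```

Call:
{"fn": "play_rows", "kwargs": {"plan": [[4, 0.5, 0, 0, 0, -0.008, 0.1], [4, 0.5, 0, 0, 0, 0, 0.1], [4, 0.5, 0, 0, 0, 0, 0.1], [4, 0.5, 0, 0, 0, 0, 0.1], [4, 0.5, 0, 0, 0, 0, 0.1]]}}

```text
time_s: 10.42
eef_pos: [538.3, 6.4, 55.1]
ee_rot: [0.001, 0.998, 0.057, -0.001]
force: [-5.2, -2.0, 1.2]
grip_width: 0.548
```

Call:
{"fn": "play_rows", "kwargs": {"plan": [[3, 0.4, 0, 0, 0, 0, 0.1], [3, 0.4, 0, 0, 0, 0, 0.1]]}}

```text
time_s: 10.58
eef_pos: [543.8, 7.0, 55.2]
ee_rot: [0.001, 0.998, 0.057, -0.003]
force: [-5.7, -1.8, 1.8]
grip_width: 0.551
```

```bash
python3 - <<'E'
from rig import sense, optics
from h import *
c=optics.capture("scene");pickle.dump(c,open("scene6.pkl","wb"));t=optics.capture("top");pickle.dump(t,open("top6.pkl","wb"))
a=cv2.resize(c["img"][170:330,220:340],None,fx=3.3,fy=3.3,interpolation=2)
b=cv2.resize(t["img"][90:250,200:320],None,fx=3.3,fy=3.3,interpolation=2)
cv2.imwrite("pics/b6.png",cv2.hconcat([a,b]))
E
```

```text
(no output)
```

View pics/b6.png

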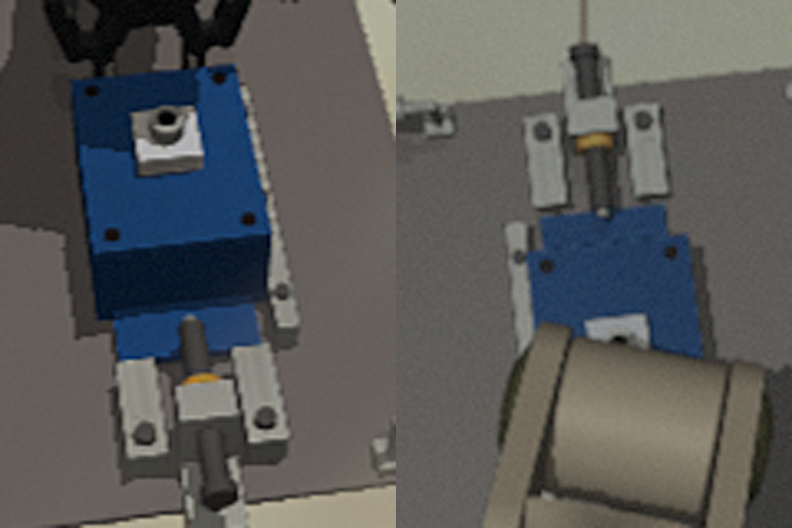

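The lip's edge is just before the clips, centred between them (left crop 118–262 at row 355). The screw points at the middle of the end wall. Measuring the gap.

```bash
python3 - <<'E'
from h import *
t=pickle.load(open("top6.pkl","rb"));s=pickle.load(open("scene6.pkl","rb"))
T=lambda a,b,z:toboard(ray(t,200+(a-396)/3.3,90+b/3.3,z)).round(1)
S=lambda a,b,z:toboard(ray(s,220+a/3.3,170+b/3.3,z)).round(1)
print("end wall",T(530,252,86),T(690,236,86),S(92,252,86),S(270,236,86))
print("pin tip/screw",T(603,214,46),T(602,206,46),S(190,318,46),"lip",T(542,217,21),T(665,208,21),S(120,358,14))
E
```

```text
end wall [86.1 50.5] [ 84.8 -57.5] [ 86.7 -56.4] [89.8 51.6]
pin tip/screw [115.8  -1.6] [121.5  -1.6] [115.7  -0.8] lip [124.4  41.5] [121.  -46.5] [118.5 -44.9]
```

Call:
{"fn": "play_rows", "kwargs": {"plan": [[4, 0.5, 0, 0, 0, 0, 0.1], [4, 0.5, 0, 0, 0, 0, 0.1], [4, 0.5, 0, 0, 0, 0, 0.1], [3, 0.4, 0, 0, 0, 0, 0.1], [3, 0.4, 0, 0, 0, 0, 0.1]]}}

```text
time_s: 11.1
eef_pos: [560.2, 9.0, 55.2]
ee_rot: [0.001, 0.998, 0.057, -0.006]
force: [-5.7, -2.5, 2.6]
grip_width: 0.552
```

Call:
{"fn": "play_rows", "kwargs": {"plan": [[2, 0.2, 0, 0, 0, 0, 0.1], [2, 0.2, 0, 0, 0, 0, 0.1]]}}

```text
time_s: 11.27
eef_pos: [563.5, 9.3, 55.2]
ee_rot: [0.001, 0.998, 0.057, -0.007]
force: [-5.4, -2.6, 2.2]
grip_width: 0.551
```

Call:
{"fn": "play_rows", "kwargs": {"plan": [[1.5, 0.2, 0, 0, 0, 0, 0.1], [1.5, 0.2, 0, 0, 0, 0, 0.1], [1.5, 0.2, 0, 0, 0, 0, 0.1]]}}

```text
time_s: 11.52
eef_pos: [566.8, 9.8, 55.3]
ee_rot: [0.001, 0.998, 0.057, -0.009]
force: [-5.7, -2.0, 1.4]
grip_width: 0.548
```

Call:
{"fn": "play_rows", "kwargs": {"plan": [[1.2, 0.1, 0, 0, 0, 0, 0.1], [1.2, 0.1, 0, 0, 0, 0, 0.1]]}}

```text
time_s: 11.68
eef_pos: [568.3, 9.9, 55.3]
ee_rot: [0.001, 0.998, 0.057, -0.01]
force: [-5.8, -1.0, 1.3]
grip_width: 0.549
```

Call:
{"fn": "play_rows", "kwargs": {"plan": [[1.2, 0.1, 0, 0, 0, 0, 0.1], [1.2, 0.1, 0, 0, 0, 0, 0.1]]}}

```text
time_s: 11.85
eef_pos: [569.8, 10.0, 55.3]
ee_rot: [0.001, 0.998, 0.057, -0.011]
force: [-6.4, -0.6, 1.0]
grip_width: 0.552
```

Call:
{"fn": "play_rows", "kwargs": {"plan": [[1.2, 0.1, 0, 0, 0, 0, 0.1], [1.2, 0.1, 0, 0, 0, 0, 0.1]]}}

```text
time_s: 12.02
eef_pos: [571.3, 10.2, 55.3]
ee_rot: [0.001, 0.998, 0.057, -0.013]
force: [-6.6, -1.7, 2.2]
grip_width: 0.551
```

Call:
{"fn": "play_rows", "kwargs": {"plan": [[1.2, 0.1, 0, 0, 0, 0, 0.1], [1.2, 0.1, 0, 0, 0, 0, 0.1]]}}

```text
time_s: 12.18
eef_pos: [572.3, 10.3, 55.4]
ee_rot: [0.001, 0.998, 0.057, -0.015]
force: [-6.7, -1.6, 2.2]
grip_width: 0.551
```

Call:
{"fn": "play_rows", "kwargs": {"plan": [[1.2, 0.1, 0, 0, 0, 0, 0.1], [1.2, 0.1, 0, 0, 0, 0, 0.1]]}}

```text
time_s: 12.35
eef_pos: [573.3, 10.4, 55.4]
ee_rot: [0.001, 0.998, 0.057, -0.017]
force: [-6.5, -1.8, 2.5]
grip_width: 0.549
```

Call:
{"fn": "play_rows", "kwargs": {"plan": [[1.2, 0.1, 0, 0, -0.004, 0, 0.1], [1.2, 0.1, 0, 0, -0.004, 0, 0.1]]}}

```text
time_s: 12.52
eef_pos: [574.3, 10.4, 55.4]
ee_rot: [0.001, 0.998, 0.057, -0.015]
force: [-7.4, -1.4, 3.4]
grip_width: 0.551
```

Call:
{"fn": "play_rows", "kwargs": {"plan": [[1.2, 0.1, 0, 0, -0.004, 0, 0.1], [1.2, 0.1, 0, 0, -0.004, 0, 0.1]]}}

```text
time_s: 12.68
eef_pos: [575.1, 10.5, 55.3]
ee_rot: [0.001, 0.998, 0.058, -0.013]
force: [-7.2, -2.7, 2.3]
grip_width: 0.547
```

Call:
{"fn": "play_rows", "kwargs": {"plan": [[1.2, 0.1, 0, 0, -0.004, 0, 0.1], [1.2, 0.1, 0, 0, -0.004, 0, 0.1]]}}

```text
time_s: 12.85
eef_pos: [575.8, 10.6, 55.3]
ee_rot: [0.001, 0.998, 0.058, -0.011]
force: [-8.1, -1.8, 2.7]
grip_width: 0.55
```

Call:
{"fn": "play_rows", "kwargs": {"plan": [[1.5, 0.2, 0, 0, -0.003, 0, 0.1], [1.5, 0.2, 0, 0, -0.003, 0, 0.1]]}}

```text
time_s: 13.02
eef_pos: [576.2, 10.6, 55.2]
ee_rot: [0.001, 0.998, 0.058, -0.012]
force: [-14.8, -3.2, 7.6]
grip_width: 0.549
```

Call:
{"fn": "play_rows", "kwargs": {"plan": [[1.5, 0.2, 0, 0, -0.003, 0, 0.1], [1.5, 0.2, 0, 0, -0.003, 0, 0.1]]}}

```text
time_s: 13.18
eef_pos: [576.1, 10.6, 55.3]
ee_rot: [0.002, 0.998, 0.058, -0.013]
force: [-11.8, -3.2, 5.7]
grip_width: 0.549
```

Call:
{"fn": "play_rows", "kwargs": {"plan": [[1.5, 0.2, 0, 0, -0.003, 0, 0.1], [1.5, 0.2, 0, 0, -0.003, 0, 0.1]]}}

```text
time_s: 13.35
eef_pos: [576.0, 10.6, 55.3]
ee_rot: [0.002, 0.998, 0.058, -0.014]
force: [-11.7, -3.2, 6.4]
grip_width: 0.553
```

The bed stops dead at TCP x≈576.1 with 12–15 N, about 5 mm after the small force rise near 570 (the pin). One slightly firmer step to confirm, then I'll retreat.

Call:
{"fn": "play_rows", "kwargs": {"plan": [[2, 0.2, 0, 0, 0, 0, 0.1], [2, 0.2, 0, 0, 0, 0, 0.1]]}}

```text
time_s: 13.52
eef_pos: [575.8, 10.6, 55.4]
ee_rot: [0.002, 0.998, 0.058, -0.02]
force: [-16.7, -3.8, 9.2]
grip_width: 0.55
```

Call:
{"fn": "play_rows", "kwargs": {"plan": [[-10, -1, 0, 0, 0, 0, 0.1], [-25, -3, 0, 0, -0.02, 0, 0.1], [-25, -3, 20, 0, 0, 0, 0.1], [-15, -2, 40, 0, 0, 0, 0.1], [0, 0, 41, 0, 0, 0, 0.1]]}}

```text
time_s: 13.93
eef_pos: [495.2, 2.5, 152.5]
ee_rot: [0.0, 0.998, 0.058, -0.014]
force: [0.6, -0.9, 1.1]
grip_width: 0.553
```

Call:
{"fn": "play_rows", "kwargs": {"plan": [[-30, 0, 25, 0, 0, 0, 0.1], [-30, 0, 15, 0, 0, 0, 0.1], [-20, 0, 0, 0, 0, 0, 0.1], [0, 0, 0, 0, 0, 0, 0.1]]}}

```text
time_s: 14.27
eef_pos: [416.4, 2.1, 203.5]
ee_rot: [0.003, 0.998, 0.058, -0.003]
force: [-0.6, -0.2, -0.0]
grip_width: 0.55
```

```bash
python3 - <<'E'
from rig import sense, optics
from h import *
s=sense();print(s['eef_pos'],s['ee_rot'],s['force'])
c=optics.capture("scene");pickle.dump(c,open("scene7.pkl","wb"));t=optics.capture("top");pickle.dump(t,open("top7.pkl","wb"))
a=cv2.resize(c["img"][170:330,220:340],None,fx=3.3,fy=3.3,interpolation=2)
b=cv2.resize(t["img"][90:250,200:320],None,fx=3.3,fy=3.3,interpolation=2)
cv2.imwrite("pics/b7.png",cv2.hconcat([a,b]))
E
```

```text
[416.43789591   2.12279986 203.51180252] [ 0.00302232  0.99828031  0.05845995 -0.00311785] [-0.61901187 -0.23611135 -0.00391406]
```

View pics/b7.png

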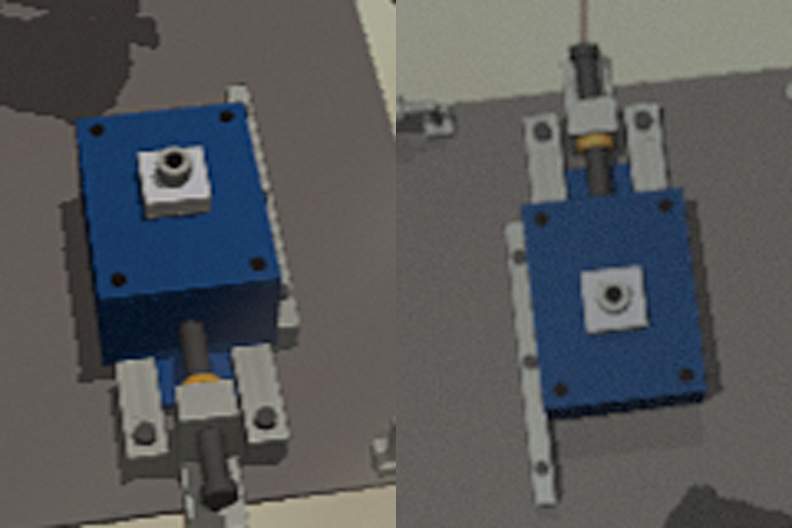

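```bash
python3 - <<'E'
from h import *
t=pickle.load(open("top7.pkl","rb"));s=pickle.load(open("scene7.pkl","rb"))
T=lambda a,b,z:toboard(ray(t,200+(a-396)/3.3,90+b/3.3,z)).round(1).tolist()
S=lambda a,b,z:toboard(ray(s,220+a/3.3,170+b/3.3,z)).round(1).tolist()
print("T plate",T(523,207,86),T(682,189,86),T(705,392,86),T(545,407,86))
print("T bolts",T(541,219,86),T(665,205,86),T(686,375,86),T(560,389,86))
print("S plate",S(77,121,86),S(243,103,86),S(280,278,86),S(95,298,86))
print("S bolts",S(97,130,86),S(227,116,86),S(258,264,86),S(118,280,86))
print("sock",T(613,295,116),S(174,160,116))
print("rail T outer top left edge (y69)",T(505,222,32),T(535,505,32),"inner end",T(556,503,32))
print("clip T centres y36/-36, z32",T(524,117,32),T(558,113,32),T(627,107,32),T(660,103,32),T(564,200,32),T(530,202,32))
E
```

```text
T plate [117.2, 51.9] [117.5, -56.0] [-21.4, -54.8] [-19.2, 51.9]
T bolts [107.7, 40.7] [107.8, -43.3] [-8.6, -43.6] [-8.3, 40.7]
S plate [-16.2, -55.0] [-16.6, 53.0] [120.7, 52.1] [119.6, -58.2]
S bolts [-7.0, -43.1] [-7.2, 40.9] [109.0, 40.9] [108.9, -43.4]
sock [45.1, -1.1] [47.2, -1.3]
rail T outer top left edge (y69) [121.2, 67.6] [-79.8, 68.2] inner end [-80.1, 53.6]
clip T centres y36/-36, z32 [195.5, 46.1] [195.7, 21.7] [194.5, -27.6] [194.8, -51.4] [132.2, 24.4] [133.5, 48.5]
```

The picture shows the bed seated: lip under both clips, screw against the middle of the end wall. Its sides are parallel to the rail to within about 0.1°. Centred y is about 0 after the -1.3 mm camera bias that the rail itself shows. I'll hand it in.

```bash
python3 - <<'E'
from rig import ctrl, sense
print(sense()['time_s']); print(ctrl.finish_job())
E
```

```text
14.3667
the job is handed in; nothing more can be done
None
```

The bed is seated and the job is handed in at 14.4 s of robot time. I tipped the middle-sized blue bed onto its four feet, slid it sideways onto the rail, then pushed it forward with the lip under both clips until it stopped on the screw.

**Last checks**
- **Forces:** the readings at the end of each move never passed about 17 N along the push (about 20 N in total). Sideways contact with the rail read 8–10 N.
- **Home on the screw:** the push force rose slightly near TCP x 570 mm, which I took to be the pin. It then stopped dead at 576 mm, first at 12–15 N and again at 17 N without moving further. I did not see the pin itself in a picture; that it is fully in follows from this 5–6 mm travel and the hard stop.
- **Flush on the rail:** the final pictures show the bed parallel to the rail to about 0.1°. It measures 1.2 mm off centre, but the rail reads about 1.3 mm off the same way, so I take it as camera bias. I did not push sideways again to confirm, because that could have let the pin move the bed off the stop.
- **Surroundings:** none of the pictures showed the other things on the bench moved. The last ones were cropped close to the bed, and I did not measure those things again. The gripper is clear of everything, about 200 mm above the bench.

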